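# Empty the cobbler's pan and press it onto its pin

### The job

Pick up the small pan, tip its four rubber squares out into the open drawer and turn the pan upright again. Then set it on the stand on the cabinet: move it about over the pin, which the pan hides, until it drops on, and press it fully down against the stand's spring. Finish while still holding the pan pressed down, and leave the jar, the whetstone and the rasp where they are.

Things in the scene. Friction and masses are not known exactly. Their poses are not given: they have to be found in the camera images.
- pan: Flared aluminium pan with a stub wooden handle, 0.22 kg (+-20 %), upright on the work surface left or right of the cabinet, handle roughly away from the robot. Origin: centre of its underside; z up through the mouth, x along the handle. Its round foot, 48 mm across and 20 mm high, has a blind socket in the underside, on the axis, 17 mm across, 20 mm deep.
- pan_rim (a point): Centre of the pan's mouth, 60 mm above the pan's origin. The bowl is 54 mm across outside at 20 mm height and flares straight to 110 mm across at the rim; wall 4 mm, inner floor at 25 mm height.
- pan_grip (a point): Point inside the pan's handle good for gripping, at x = 88, y = 0, z = 48 mm in the pan's frame. The handle is a straight level bar 14 mm wide (y), 18 mm tall (z = 39 to 57 mm), from x = 50 to 114 mm; pinch it across its width.
- square0: One of four loose black rubber squares, 15 x 15 x 10 mm, 11 g, lying in the pan at the start. Origin: centre of its underside.
- square1: One of four loose black rubber squares, 15 x 15 x 10 mm, 11 g, lying in the pan at the start. Origin: centre of its underside.
- square2: One of four loose black rubber squares, 15 x 15 x 10 mm, 11 g, lying in the pan at the start. Origin: centre of its underside.
- square3: One of four loose black rubber squares, 15 x 15 x 10 mm, 11 g, lying in the pan at the start. Origin: centre of its underside.
- cabinet: Low sky-blue plywood cabinet, fixed, 260 (x) x 320 (y) x 100 mm high. Origin: centre of its underside; its front, at x = -130 mm, faces -x, towards the robot. A shallow drawer stands open from it by 140 mm and does not move: front board x = -270 to -258 mm, 68 mm high, with a knob 24 mm out.
- drawer_mid (a point): Centre of the drawer's floor in its open part, at x = -194, y = 0, z = 16 mm in the cabinet's frame. The open part spans x = -258 to -130 mm and y = -134 to 134 mm there; the side walls' tops are at z = 60 mm.
- stand: Steel stand fixed on top of the cabinet: round base 80 mm across and 12 mm high, a fixed upright steel pin in the middle and a sprung round seat plate, 60 mm across, around the pin. Origin: centre of its underside, z up. The pan stands on the seat plate, whose top is at z = 26 mm when not pressed and 20 mm when pressed to its stop.
- pin_tip (a point): Top of the pin, at z = 38 mm in the stand's frame (12 mm above the unpressed seat plate). The pin is 14 mm across up to z = 31 mm and tapers from there to 5 mm across at its top; it fits the pan's socket with 1.5 mm of play all round.
- seat (a joint): How far the seat plate is pressed down, m: 0 = up, 0.006 = at its stop. The spring pushes back with 3.6 N at 0, rising by 0.6 N per mm to about 7 N at the stop; the empty pan's own weight does not press it down.
- jar: Bystander: closed green glass jar, 60 mm across and 85 mm high, on the cabinet's top towards the back. Origin: centre of its underside.
- whetstone: Bystander: grey whetstone, 60 x 130 x 25 mm, on the cabinet's top towards the back. Origin: centre of its underside.
- rasp: Bystander: steel rasp with a wooden handle, about 240 mm long, 22 mm wide and high, lying on the work surface on the side of the cabinet where the pan is not. Origin on the work surface, near its middle.
Not all that is in view belongs to the job. Several things have the shape of the pan; the one meant has the colours described above.

How it is judged:
By the outcome, as a careful person would: the job done as asked, in the order asked, and still so for the second after the job is handed in, while the arm keeps its last pose, push and grip.
It also fails if it takes over 64 s, if anything falls off the work surface, if the arm or the gripper's body presses on something with over 40 N, if the wrist force passes 120 N, or if a joint passes its speed limit or range.

### The arm

A 6-joint arm with a two-finger parallel gripper is mounted at the origin on the work surface. World frame = base frame: x ahead of the robot, y to its left, z up, the work surface at z = 0. Lengths are in m, angles in degrees, forces in N, time in s.
With the tool pointing down it reaches from about 0.35 to 0.925 m from the base axis. Payload 6.4 kg.
Tool frame: the origin (TCP) lies on the centre line of the jaws, within the pads' length; the fingertips stand 22 mm ahead of it and the grasp point (between the pads) lies 3 mm ahead of it (nose_length is the distance from the TCP to the fingertips, in m); z points along the fingers, y is the direction in which the jaws open and shut (so a half turn about z gives the same grasp; the last joint's range is limited). The gripper opens to 94 mm and grips with 3 to 60 N. Pads are 16 mm wide; open, the fingers measure 119 mm over their backs; the gripper's body (75 mm by 177 mm) begins 78 mm behind the grasp point.
Start: joints at [59.639, 14.043, 89.255, -0, 76.702, -9.975], TCP at [0.226, 0.609, 0.227] pointing down, gripper open.
Joint ranges: [-179.41, 179.41], [-58.25, 129.5], [7.25, 145.43], [-54.29, 234.29], [11.92, 165.04], [-157.13, 157.13]. Speed limits (degrees/s): [147.25, 147.25, 180, 180, 180, 180].

### API

Orientations are given as a 3x3 rotation matrix whose columns are the frame's x, y, z axes.
In Python, from cell import sense, camera, get_calibration, finish_job, nose_length gives the robot as it stands.
- The arm moves only by the shell command python3 -m handwheel 'ROWS'. ROWS is text: rows parted by semicolons, each of 7 numbers parted by spaces: the turn, a rotation vector about the tool's x, y, z normalised to -1 to 1, where 1 is 0.08 rad, then the shift along the tool's x, y, z normalised to -1 to 1, where 1 is 10 cm, then the closure, from 0 (fully open) to 1 (shut). A call has 1 to 5 rows; each row shifts and turns the commanded pose from where the row before left it, along the tool's axes as they then stand; what a row does not reach is not made up. A row lasts 1/12 s, in which the tool goes at most 41.7 mm and 7.16 degrees, less where a joint would pass 70% of its speed; a pose out of reach is approached as far as the arm can. A call with a number of a shift or a turn outside -1 to 1 is refused whole. A call with a gripper value outside its range is refused whole. The fingers move at their own pace and stop on an object; the grip force is fixed at half the most. Time passes only in rows, so rows that do not move let the fingers close. It gives the time, the measured TCP pose, the force and the opening at its end, in the units of the state.
- sense(): the state, without advancing time (a new reading comes with each control period).
- camera(name): name is "scene" or "top" or "wrist"; returns (picture, depth): 420x560x3 uint8, red, green, blue; 420x560 float32, m along the optical axis (not along the pixel's ray), 0 where there is no reading.
- get_calibration(name): a dict with "K" (3x3 intrinsics, pixels), "pose" (4x4, takes a point from camera to world coordinates). Camera axes: x right, y up, looking along -z (the intrinsics and any distortion apply to the point x, -y, -z); pixel columns grow to the right and rows downward; lengths in m; the calibration is good to about 2 mm. A picture is of the moment at which its call begins: read the wrist's pose just before it. get_calibration takes no time and is no camera call; for the wrist camera it gives the pose at the moment of the call.
- finish_job(): hands the job in, once; it reports no verdict.
The state is a dict: "t": time; "joint_positions": joint angles; "joint_velocities": joint speeds; "joint_torque": joint torques, N m; "ee_pos": TCP position; "tool_rot": TCP orientation; "force": force on the tool from outside, world axes, zero at the start; "torque": the same for the moment, N m; "grip_width": finger opening in m.
Only numpy, scipy, OpenCV 4.12 (cv2) and the standard library are available. Lean on these libraries where they do the work, as an engineer would, in place of code of your own. Each camera call takes 0.05 s, during which the arm holds its last target. There are 200 camera calls.

## Working session

There is one attempt and no reset: what is moved stays moved. The work goes in short steps, Python scripts to look and compute and a shell command to move; the robot and the scene stay as the last step left them, time stands still between calls to the robot, and variables do not carry over. Pictures are saved under pics/ and viewed, about 8 in all and at most 12, crops included, and the job is handed in when it is done.

```bash
ls; mkdir -p pics; cat > h.py <<'E'
import numpy as np, cv2
from cell import sense, camera, get_calibration, nose_length
def cal(n):
    c=get_calibration(n); return np.array(c["K"]),np.array(c["pose"])
def pts(n,depth):
    K,P=cal(n); h,w=depth.shape; u,v=np.meshgrid(np.arange(w),np.arange(h))
    d=depth; X=(u-K[0,2])/K[0,0]*d; Y=(v-K[1,2])/K[1,1]*d
    return np.stack([X,-Y,-d],-1)@P[:3,:3].T+P[:3,3]
def save(n,im): cv2.imwrite("pics/"+n,im[:,:,::-1])
E
python3 - <<'E'
from h import *
print(sense()); print({k:v for k,v in get_calibration("top").items()})
for n in("top","scene"):
    im,d=camera(n); save(n+"0.png",im); np.savez(n+"0.npz",im=im,d=d,p=pts(n,d))
E
```

```text
pics
{'t': 0.0, 'joint_positions': array([ 5.96377993e+01,  1.40835270e+01,  8.93235460e+01, -2.57952852e-03,
        7.67026372e+01, -9.97481389e+00]), 'joint_velocities': array([ 0.01775604,  0.03065546,  0.07609675,  0.04249173, -0.06661527,
       -0.09062422]), 'joint_torque': array([-1.52419736e-03, -4.15814960e+01, -3.14617288e+01,  6.84888172e-02,
        3.31138785e-02, -1.49791131e-04]), 'ee_pos': array([0.22615207, 0.60879315, 0.22636475]), 'tool_rot': array([[-9.37362190e-01,  3.48355077e-01, -9.30059169e-04],
       [ 3.48356199e-01,  9.37360739e-01, -1.67432740e-03],
       [ 2.88540500e-04, -1.89344308e-03, -9.99998166e-01]]), 'force': array([0.37080863, 0.98850351, 1.16027834]), 'torque': array([ 0.02809387,  0.0030921 , -0.00414683]), 'grip_width': 0.09392518557507488}
{'K': array([[432.35287366,   0.        , 285.95968054],
       [  0.        , 432.35287366, 209.65901932],
       [  0.        ,   0.        ,   1.        ]]), 'pose': array([[ 0.00798153,  0.98459391, -0.17467436,  0.26054946],
       [-0.99987602,  0.01022922,  0.01197133,  0.13273225],
       [ 0.01357368,  0.17455715,  0.98455348,  1.22004684],
       [ 0.        ,  0.        ,  0.        ,  1.        ]])}
```

View pics/top0.png

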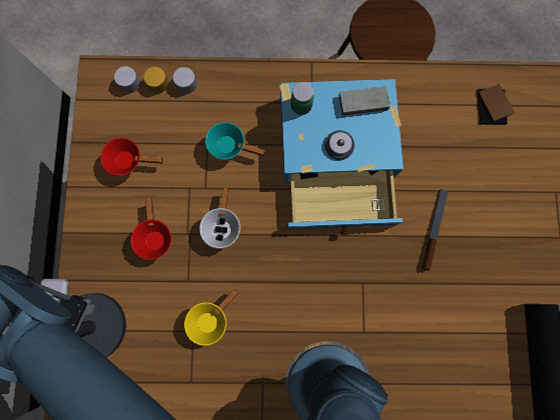

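View pics/scene0.png

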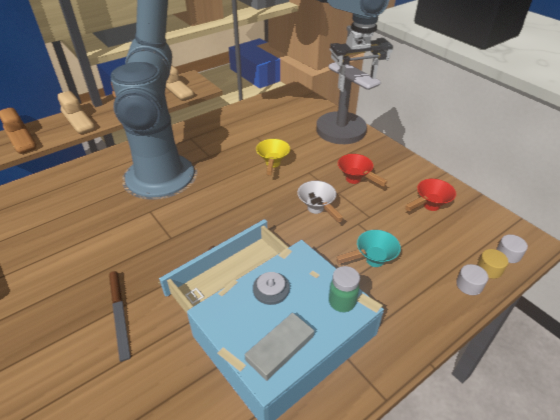

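Lookalikes in the top view: silver with black squares (220,228), teal (225,142), yellow (206,324), red (151,240) and red (120,157). The aluminium one at (220,228), holding the four black squares, is the target. The cabinet is at about (343,125), the stand at (341,145), the open drawer at (340,198), the rasp at (435,230), the jar at (302,97) and the whetstone at (365,101).

```bash
python3 - <<'E'
from h import *
for n in("top","scene"):
    z=np.load(n+"0.npz"); im,d,p=z["im"],z["d"],z["p"]; hsv=cv2.cvtColor(im,cv2.COLOR_RGB2HSV)
    print(n, "dval",(d>0).mean())
    cx,cy=((220,228) if n=="top" else (317,197))
    sl=np.s_[cy-50:cy+40,cx-40:cx+40]; P=p[sl]; H=hsv[sl]
    gray=(H[...,1]<60)&(H[...,2]>100)&(P[...,2]>.02)
    rim=P[gray&(P[...,2]>.053)]
    print("rim",len(rim),rim[:,2].max())
    c,_=None,None
    A=np.c_[2*rim[:,:2],np.ones(len(rim))]; s=np.linalg.lstsq(A,(rim[:,:2]**2).sum(1),rcond=None)[0]
    print("centre",s[:2],"r",np.sqrt(s[2]+s[0]**2+s[1]**2), "bbox mid",(rim.min(0)+rim.max(0))/2,rim.max(0)-rim.min(0))
    hd=P[(P[...,2]>.045)&(P[...,2]<.065)&(H[...,1]>80)]
    dist=np.hypot(*(hd[:,:2]-s[:2]).T); hd=hd[(dist>.06)&(dist<.12)]
    m=hd.mean(0); v=m[:2]-s[:2]; print("handle",len(hd),m,"ang",np.degrees(np.arctan2(v[1],v[0])),hd[:,2].max())
    # cabinet top
    blue=(hsv[...,0]>90)&(hsv[...,0]<115)&(hsv[...,1]>80)&(abs(p[...,2]-.1)<.012)
    q=p[blue]; r=cv2.minAreaRect(q[:,:2].astype(np.float32)*1000); print("cab top",q[:,2].mean(),r)
    # stand
    cx,cy=((340,145) if n=="top" else (271,287))
    sl=np.s_[cy-25:cy+25,cx-25:cx+25]; P=p[sl]
    for lo,hi in((.106,.117),(.121,.13),(.131,.142)):
        k=P[(P[...,2]>lo)&(P[...,2]<hi)]
        if len(k): print("stand",lo,len(k),k.mean(0),cv2.minEnclosingCircle(k[:,:2].astype(np.float32)*1000))
E
```

```text
top dval 0.9960076530612245
rim 296 1.2200468418863537
centre [0.39884233 0.26815098] r 0.06932336696096758 bbox mid [0.36511452 0.24180247 0.63655147] [0.20913013 0.21814044 1.16699074]
handle 115 [0.48811084 0.29211109 0.05588737] ang 15.024357540359048 0.0644003544454197
cab top 0.10020950970706971 ((409.7776184082031, -42.33821105957031), (836.6187744140625, 320.0205078125), 2.9518864154815674)
stand 0.106 298 [ 0.63040981 -0.01859391  0.11183635] ((638.1312255859375, -27.95832633972168), 63.246646881103516)
stand 0.121 340 [ 0.63640291 -0.02087378  0.12609001] ((637.0250244140625, -20.772550582885742), 30.338634490966797)
stand 0.131 23 [ 0.63654196 -0.02289583  0.13440789] ((640.4530639648438, -23.981307983398438), 21.293840408325195)
scene dval 0.9961267006802721
rim 239 0.874676569129764
centre [0.68317524 0.04547685] r 0.38242530401873154 bbox mid [ 0.73902378 -0.0042315   0.46386937] [0.75251074 0.70245947 0.82161441]<stdin>:15: RuntimeWarning: Mean of empty slice.
  ret = um.true_divide(
Traceback (most recent call last):
ValueError: zero-size array to reduction operation maximum which has no identity
```

```bash
python3 - <<'E'
from h import *
for n in("top","scene"):
    z=np.load(n+"0.npz"); im,d,p=z["im"],z["d"],z["p"]; hsv=cv2.cvtColor(im,cv2.COLOR_RGB2HSV); p[d<=0]=-9
    print(n)
    cx,cy=((220,228) if n=="top" else (317,197))
    sl=np.s_[cy-50:cy+40,cx-40:cx+40]; P=p[sl]; H=hsv[sl]
    rim=P[(H[...,1]<70)&(P[...,2]>.054)&(P[...,2]<.067)]; rim=rim[np.hypot(*(rim[:,:2]-np.median(rim[:,:2],0)).T)<.09]
    c,r=cv2.minEnclosingCircle(rim[:,:2].astype(np.float32)*1000); s=np.array(c)/1000
    print("rim",len(rim),c,r,rim[:,2].max())
    hd=P[(P[...,2]>.048)&(P[...,2]<.065)&(H[...,1]>80)]
    dist=np.hypot(*(hd[:,:2]-s).T); hd=hd[(dist>.06)&(dist<.12)]
    if len(hd): m=hd.mean(0); v=m[:2]-s; print("handle",len(hd),m,"ang",np.degrees(np.arctan2(v[1],v[0])),cv2.minAreaRect(hd[:,:2].astype(np.float32)*1000))
    blue=(hsv[...,0]>90)&(hsv[...,0]<115)&(hsv[...,1]>80)&(abs(p[...,2]-.1)<.006)&(p[...,0]>.4)
    q=p[blue]; print("cab top",q[:,2].mean(),cv2.minAreaRect(q[:,:2].astype(np.float32)*1000))
    b2=(hsv[...,0]>90)&(hsv[...,0]<115)&(hsv[...,1]>80)&(abs(p[...,2]-.068)<.006)&(p[...,0]>.3)&(p[...,0]<.6)
    q=p[b2]; print("board",len(q),cv2.minAreaRect(q[:,:2].astype(np.float32)*1000))
    k=p[(abs(p[...,2]-.126)<.005)&(np.hypot(p[...,0]-.637,p[...,1]+.0208)<.04)]
    print("seat",len(k),k.mean(0),cv2.minEnclosingCircle(k[:,:2].astype(np.float32)*1000))
im=np.load("top0.npz")["im"]; save("crop0.png",cv2.resize(im[170:270,165:275],None,fx=5,fy=5))
# seat
E
```

```text
top
rim 347 (415.8053894042969, 299.07855224609375) 54.43702697753906 0.06595748510580712
handle 106 [0.50202052 0.28981088 0.05665996] ang -6.135435498188205 ((502.3753356933594, 290.0376892089844), (14.743817329406738, 53.66353988647461), 83.22032928466797)
cab top 0.10017086857376359 ((696.8004760742188, -27.617767333984375), (261.73626708984375, 320.0810241699219), 2.8824245929718018)
board 492 ((497.44061279296875, -37.074188232421875), (145.04495239257812, 315.2365417480469), 3.6308815479278564)
seat 349 [ 0.63648492 -0.02072709  0.12620085] ((637.0250244140625, -20.772550582885742), 30.338634490966797)
scene
rim 212 (415.0187683105469, 294.4178161621094) 55.83064651489258 0.06353467574781124
handle 106 [0.50362565 0.2826471  0.05536013] ang -7.566980418085895 ((502.291259765625, 283.5871276855469), (15.76552677154541, 55.112220764160156), 81.95140075683594)
cab top 0.1001288281479937 ((700.5702514648438, -34.954376220703125), (256.77142333984375, 315.06805419921875), 2.9014382362365723)
board 82 ((483.8532409667969, -160.89608764648438), (104.39179992675781, 219.20066833496094), 47.048736572265625)
seat 479 [ 0.64045648 -0.02756073  0.12606242] ((638.1439208984375, -26.907392501831055), 30.633663177490234)
```

View pics/crop0.png

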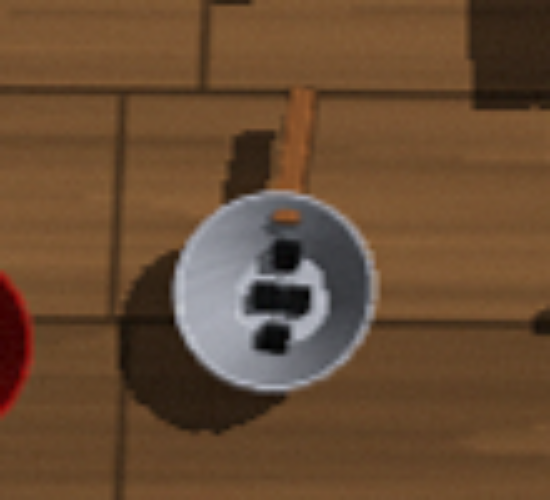

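The crop confirms the silver pan with all four black squares at (220,228) and its handle pointing away from the robot. First I'll test which way j4 tilts, then make the approach.

```bash
python3 -m handwheel '0 1 0 0 0 0 0; 0 1 0 0 0 0 0'; python3 -c "
from h import *
s=sense();print(s['joint_positions'],s['tool_rot'][:,2])"
python3 -m handwheel '0 -1 0 0 0 0 0; 0 -1 0 0 0 0 0;0 0 0 -.3 -.17 0 0; 0 0 0 -.3 -.17 0 0; 0 0 0 -.3 -.17 0 0'
python3 -m handwheel '0 0 0 -.3 -.17 0 0; 0 0 0 -.3 -.17 0 0; 0 0 0 -.3 -.17 0 0; 0 0 0 -.3 -.17 0 0; 0 0 0 -.3 -.17 0 0'; python3 -c "
from h import *
s=sense();print(s['joint_positions'])"
```

```text
t: 0.27
ee_pos: [0.2252, 0.6096, 0.2273]
tool_rot: [[-0.926, 0.346, -0.153], [0.342, 0.938, 0.056], [0.163, -0.0, -0.987]]
force: [0.6, 0.2, 0.4]
grip_width: 0.0936
[ 56.06489193  14.37147633  89.24819934   9.29539959  78.76480395
 -15.66855189] [-0.15297695  0.05644142 -0.98661665]
t: 0.68
ee_pos: [0.2926, 0.5293, 0.2268]
tool_rot: [[-0.938, 0.346, -0.001], [0.346, 0.938, -0.001], [0.0, -0.001, -1.0]]
force: [1.1, 0.2, 0.3]
grip_width: 0.0938
t: 1.1
ee_pos: [0.4046, 0.3967, 0.2271]
tool_rot: [[-0.937, 0.348, -0.001], [0.348, 0.937, -0.0], [0.0, -0.001, -1.0]]
force: [-0.1, -0.1, -0.2]
grip_width: 0.0939
[ 3.29711633e+01  2.97547930e+00  1.01646175e+02 -1.26060183e-03
  7.54148829e+01 -3.66512859e+01]
```

```bash
python3 -m handwheel '0 0 0 -.3 -.18 0 0; 0 0 0 -.3 -.18 0 0; 0 0 0 -.3 -.18 0 0; 0 0 0 -.3 -.18 0 0; 0 0 1 0 0 0 0' | tail -1
for i in 1; do :; done
python3 -m handwheel '0 0 1 0 0 0 0; 0 0 1 0 0 0 0; 0 0 1 0 0 0 0; 0 0 1 0 0 0 0; 0 0 1 0 0 0 0' | tail -1
python3 -m handwheel '0 0 1 0 0 0 0; 0 0 1 0 0 0 0; 0 0 1 0 0 0 0; 0 0 1 0 0 0 0; 0 0 1 0 0 0 0' | tail -1
python3 -m handwheel '0 0 1 0 0 0 0; 0 0 1 0 0 0 0; 0 0 1 0 0 0 0; 0 0 1 0 0 0 0; 0 0 1 0 0 0 0' | tail -1
python3 -m handwheel '0 0 1 0 0 0 0; 0 0 1 0 0 0 0; 0 0 1 0 0 0 0; 0 0 1 0 0 0 0; 0 0 1 0 0 0 0' | tail -1
python3 -m handwheel '0 0 1 0 0 0 0; 0 0 1 0 0 0 0; 0 0 1 0 0 0 0; 0 0 1 0 0 0 0; 0 0 1 0 0 0 0' | tail -1
python3 -m handwheel '0 0 1 0 0 0 0; 0 0 1 0 0 0 0; 0 0 1 0 0 0 0; 0 0 1 0 0 0 0; 0 0 1 0 0 0 0' | tail -1
python3 -m handwheel '0 0 1 0 0 0 0; 0 0 1 0 0 0 0; 0 0 1 0 0 0 0; 0 0 1 0 0 0 0; 0 0 .6 0 0 0 0'; python3 - <<'E'
from h import *
s=sense();print(s['joint_positions'])
im,d=camera("wrist"); p=pts("wrist",d); save("w1.png",im); np.savez("w1.npz",im=im,d=d,p=p)
E
```

```text
grip_width: 0.0941
grip_width: 0.0939
grip_width: 0.0939
grip_width: 0.094
grip_width: 0.0938
grip_width: 0.094
grip_width: 0.0939
t: 4.43
ee_pos: [0.4911, 0.2888, 0.2269]
tool_rot: [[0.998, -0.066, -0.001], [-0.066, -0.998, -0.0], [-0.001, 0.0, -1.0]]
force: [-0.4, 0.2, 0.7]
grip_width: 0.0936
[ 1.90605477e+01  3.42427330e+00  1.01196454e+02 -7.99946759e-04
  7.54403752e+01  1.12822346e+02]
```

View pics/w1.png

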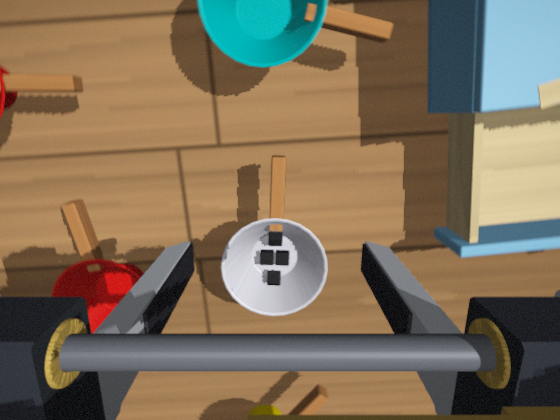

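The wrist view shows the silver pan at (275,265) with its handle at (278,185), roughly between the fingers. Next I'll measure it here.

```bash
python3 - <<'E'
from h import *
z=np.load("w1.npz"); im,d,p=z["im"],z["d"],z["p"]; hsv=cv2.cvtColor(im,cv2.COLOR_RGB2HSV)
m=np.zeros(d.shape,bool); m[210:320,215:335]=1
rim=p[m&(abs(p[...,2]-.06)<.006)&(hsv[...,1]<70)]
c,r=cv2.minEnclosingCircle(rim[:,:2].astype(np.float32)*1000); print(len(rim),c,r,rim[:,2].max())
# ray method: mask contour of pan at height .06
K,P=cal("wrist")
def ray(u,v,h):
    D=P[:3,:3]@np.array([(u-K[0,2])/K[0,0],-(v-K[1,2])/K[1,1],-1]); return P[:3,3]+D*(h-P[2,3])/D[2]
g=(m&(p[...,2]>.03)&(hsv[...,1]<70)).astype(np.uint8); cn=max(cv2.findContours(g,0,2)[0],key=cv2.contourArea)[:,0]
q=np.array([ray(u,v,.06) for u,v in cn]); print("ray",cv2.minEnclosingCircle(q[:,:2].astype(np.float32)*1000))
m[:]=0; m[150:222,262:296]=1
h=p[m&(abs(p[...,2]-.057)<.008)&(hsv[...,1]>80)]; print("handle",len(h),cv2.minAreaRect(h[:,:2].astype(np.float32)*1000),h.mean(0))
E
```

```text
1993 (416.9613342285156, 296.797607421875) 54.687217712402344 0.060980193276355676
ray ((417.55438232421875, 296.8628234863281), 54.13309097290039)
handle 892 ((500.02581787109375, 288.48065185546875), (14.008316040039062, 60.98116683959961), 84.34963989257812) [0.50120652 0.28838764 0.05569815]
```

```bash
python3 -m handwheel '0 0 .4 .055 0 .35 0; 0 0 0 0 0 .35 0; 0 0 0 0 0 .35 0; 0 0 0 0 0 .35 0; 0 0 0 0 0 .35 0'; python3 -m handwheel '0 0 0 0 0 0 1; 0 0 0 0 0 0 1; 0 0 0 0 0 0 1; 0 0 0 0 0 0 1; 0 0 0 0 0 0 1';  python3 -m handwheel '0 0 0 0 0 0 1; 0 0 0 0 0 0 1; 0 0 0 0 0 0 1'
```

```text
t: 4.9
ee_pos: [0.4965, 0.2885, 0.0507]
tool_rot: [[0.996, -0.093, -0.0], [-0.093, -0.996, -0.0], [-0.0, 0.0, -1.0]]
force: [-0.0, 0.5, 1.0]
grip_width: 0.094
t: 5.32
ee_pos: [0.4988, 0.2893, 0.0553]
tool_rot: [[0.996, -0.094, 0.005], [-0.094, -0.996, 0.002], [0.004, -0.002, -1.0]]
force: [-0.2, 0.0, -0.4]
grip_width: 0.0641
t: 5.57
ee_pos: [0.4973, 0.2887, 0.0532]
tool_rot: [[0.996, -0.094, 0.001], [-0.094, -0.996, 0.0], [0.001, -0.0, -1.0]]
force: [0.3, -0.3, 0.9]
grip_width: 0.0438
```

```bash
python3 -m handwheel '0 0 0 0 0 0 1; 0 0 0 0 0 0 1; 0 0 0 0 0 0 1; 0 0 0 0 0 0 1; 0 0 0 0 0 0 1'|tail -4;  python3 -m handwheel '0 0 0 0 0 0 1; 0 0 0 0 0 0 1; 0 0 0 0 0 0 1; 0 0 0 0 0 -.05 1; 0 0 0 0 0 -.1 1'; python3 -m handwheel '0 0 0 0 0 -.15 1; 0 0 0 0 0 -.15 1; 0 0 0 0 0 -.15 1; 0 0 0 0 0 -.1 1; 0 0 0 0 0 0 1'; python3 - <<'E'
from h import *
s=sense();print(s['joint_positions'],s['torque'])
im,d=camera("wrist"); p=pts("wrist",d); save("w2.png",im); np.savez("w2.npz",im=im,d=d,p=p,R=s["tool_rot"],t=s["ee_pos"])
R,t=s["tool_rot"],s["ee_pos"]; q=(p-t)@R   # tool frame
hsv=cv2.cvtColor(im,cv2.COLOR_RGB2HSV)
k=(hsv[...,1]<50)&(hsv[...,2]>120)&(d>0)&(q[...,0]<-.02)&(q[...,0]>-.15)&(abs(q[...,1])<.062)&(abs(q[...,2])<.06)
pp=q[k]; b,*_=np.linalg.lstsq(np.c_[pp[:,:2],np.ones(len(pp))],pp[:,2],rcond=None); print(len(pp),pp.min(0),pp.max(0))
E
```

```text
ee_pos: [0.4969, 0.2886, 0.0524]
tool_rot: [[0.996, -0.094, -0.0], [-0.094, -0.996, 0.0], [-0.0, -0.0, -1.0]]
force: [0.0, 0.0, -0.4]
grip_width: 0.0138
t: 6.4
ee_pos: [0.4956, 0.288, 0.0663]
tool_rot: [[0.996, -0.094, -0.003], [-0.094, -0.996, -0.001], [-0.003, 0.002, -1.0]]
force: [0.1, -0.4, -2.5]
grip_width: 0.014
t: 6.82
ee_pos: [0.4986, 0.2892, 0.1256]
tool_rot: [[0.996, -0.094, 0.005], [-0.094, -0.996, 0.002], [0.005, -0.002, -1.0]]
force: [0.9, 0.0, -2.5]
grip_width: 0.0136
[ 1.88485884e+01  1.06571081e+01  1.04583481e+02 -7.06917697e-03
  6.44522249e+01  1.14240657e+02] [-0.00988537 -0.07015756  0.00792451]
910 [-0.11000672 -0.01746829 -0.00612607] [-0.02412498  0.01763504  0.05336423]
```

View pics/w2.png

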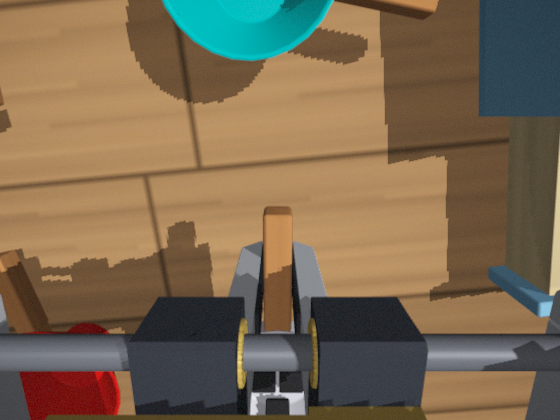

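The pan is held: grip opening 14 mm, 2.5 N of load. I'll carry it over the drawer and turn the handle to the left.

```bash
python3 -m handwheel '0 0 0 .03 .1 -.05 1; 0 0 0 .03 .2 -.15 1; 0 0 0 .03 .3 -.2 1; 0 0 0 .03 .33 -.2 1; 0 0 0 .03 .33 -.2 1' | head -2
python3 -m handwheel '0 0 0 .03 .33 -.2 1; 0 0 0 .03 .33 -.2 1; 0 0 0 .03 .33 -.2 1; 0 0 0 .03 .33 -.2 1; 0 0 0 .03 .3 -.1 1' | head -2
python3 -m handwheel '0 0 0 .03 .2 -.05 1; 0 0 -.5 0 0 0 1; 0 0 -1 0 0 0 1; 0 0 -1 0 0 0 1; 0 0 -1 0 0 0 1' | head -2
python3 -m handwheel '0 0 -1 0 0 0 1; 0 0 -1 0 0 0 1; 0 0 -1 0 0 0 1; 0 0 -1 0 0 0 1; 0 0 -1 0 0 0 1' | head -2
python3 -m handwheel '0 0 -1 0 0 0 1; 0 0 -1 0 0 0 1; 0 0 -1 0 0 0 1; 0 0 -1 0 0 0 1; 0 0 -1 0 0 0 1' | head -2
python3 -m handwheel '0 0 -1 0 0 0 1; 0 0 -1 0 0 0 1; 0 0 -1 0 0 0 1; 0 0 -1 0 0 0 1; 0 0 -1 0 0 0 1' | head -2
python3 -m handwheel '0 0 -1 0 0 0 1; 0 0 -1 0 0 0 1; 0 0 -.3 0 0 0 1;0 0 0 0 0 0 1;0 0 0 0 0 0 1'
python3 - <<'E'
from h import *
s=sense();print(s['joint_positions'],s['torque'])
im,d=camera("top"); p=pts("top",d)+np.array([.0013,-.0023,0]); np.savez("t3.npz",im=im,d=d,p=p)
hsv=cv2.cvtColor(im,cv2.COLOR_RGB2HSV)
# drawer floor extents: wood colour at z~.016
k=(abs(p[...,2]-.016)<.006)&(p[...,0]>.42)&(p[...,0]<.6)&(abs(p[...,1])<.2)&(d>0)
print("floor",cv2.minAreaRect(p[k][:,:2].astype(np.float32)*1000))
E
```

```text
t: 7.28
ee_pos: [0.4989, 0.16, 0.202]
t: 7.7
ee_pos: [0.4996, -0.0034, 0.2944]
t: 8.12
ee_pos: [0.5, -0.0219, 0.2963]
t: 8.53
ee_pos: [0.5, -0.0215, 0.2962]
t: 8.95
ee_pos: [0.4999, -0.0215, 0.2961]
t: 9.37
ee_pos: [0.4998, -0.0215, 0.2961]
t: 9.78
ee_pos: [0.5003, -0.0213, 0.2968]
tool_rot: [[0.003, 1.0, -0.002], [1.0, -0.003, 0.001], [0.001, -0.002, -1.0]]
force: [0.1, -0.1, -1.6]
grip_width: 0.0138
[-1.54361398e+01 -9.41051579e+00  1.06185703e+02  6.47734015e-03
  8.33192846e+01 -1.52726728e+01] [0.09969061 0.09240099 0.01071932]
floor ((508.3870849609375, -26.961471557617188), (161.53793334960938, 296.4931640625), 2.8909692764282227)
```

```bash
python3 -m handwheel '0 .5 0 0 0 0 1; 0 1 0 0 0 0 1; 0 1 0 0 0 0 1; 0 1 0 0 0 0 1; 0 1 0 0 0 0 1' | head -2
python3 -m handwheel '0 1 0 0 0 0 1; 0 1 0 0 0 0 1; 0 1 0 0 0 0 1; 0 1 0 0 0 0 1; 0 1 0 0 0 0 1' | head -2
python3 -m handwheel '0 1 0 0 0 0 1; 0 1 0 0 0 0 1; 0 1 0 0 0 0 1; 0 1 0 0 0 0 1; 0 1 0 0 0 0 1' | head -5
python3 -m handwheel '0 1 0 0 0 0 1; 0 1 0 0 0 0 1; 0 1 0 0 0 0 1; 0 1 0 0 0 0 1; 0 1 0 0 0 0 1'
python3 - <<'E'
from h import *
s=sense();print(s['joint_positions'])
im,d=camera("scene"); im2,_=camera("top"); save("s4.png",np.hstack([im[130:400,130:430],im2[60:330,220:520]]))
E
```

```text
t: 10.25
ee_pos: [0.5009, -0.0214, 0.2979]
t: 10.67
ee_pos: [0.5009, -0.0218, 0.2976]
t: 11.08
ee_pos: [0.5009, -0.0219, 0.2973]
tool_rot: [[0.001, 1.0, 0.002], [0.398, -0.002, 0.917], [0.917, -0.001, -0.398]]
force: [-0.4, -0.3, -1.9]
grip_width: 0.0137
t: 11.5
ee_pos: [0.5011, -0.0217, 0.2971]
tool_rot: [[0.001, 1.0, 0.002], [0.01, -0.002, 1.0], [1.0, -0.001, -0.01]]
force: [-0.7, 0.4, -2.5]
grip_width: 0.0137
[-40.52244351  17.79971667 106.28513873  63.99698157 122.11466473
 -41.82780996]
```

View pics/s4.png

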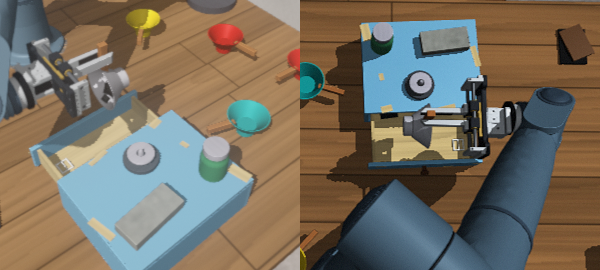

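At 90° the handle points up and the mouth faces right over the drawer. I can't clearly see any squares in the drawer yet, so I'll tilt further.

```bash
python3 -m handwheel '0 1 0 0 0 0 1; 0 1 0 0 0 0 1; 0 1 0 0 0 0 1; 0 1 0 0 0 0 1; 0 1 0 0 0 0 1' | head -5
python3 -m handwheel '0 1 0 0 0 0 1; 0 1 0 0 0 0 1; 0 .5 0 0 0 0 1; 0 0 0 0 0 0 1; 0 0 0 0 0 0 1' 
python3 - <<'E'
from h import *
s=sense();print(s['joint_positions'])
im,d=camera("scene"); im2,d2=camera("top"); save("s5.png",np.hstack([cv2.resize(im[60:230,150:300],None,fx=2,fy=2),cv2.resize(im2[130:300,280:430],None,fx=2,fy=2)]))
E
```

```text
t: 12.02
ee_pos: [0.5013, -0.0215, 0.2981]
tool_rot: [[-0.001, 1.0, 0.0], [-0.379, -0.001, 0.926], [0.926, 0.001, 0.379]]
force: [-0.6, 0.2, -2.2]
grip_width: 0.0137
t: 12.43
ee_pos: [0.5012, -0.0209, 0.2977]
tool_rot: [[-0.0, 1.0, -0.0], [-0.553, 0.0, 0.833], [0.833, 0.0, 0.553]]
force: [0.7, -0.0, -1.6]
grip_width: 0.0138
[-36.93445444  31.94601153 107.40883494  88.29790516 138.23167227
 -38.62919081]
```

View pics/s5.png

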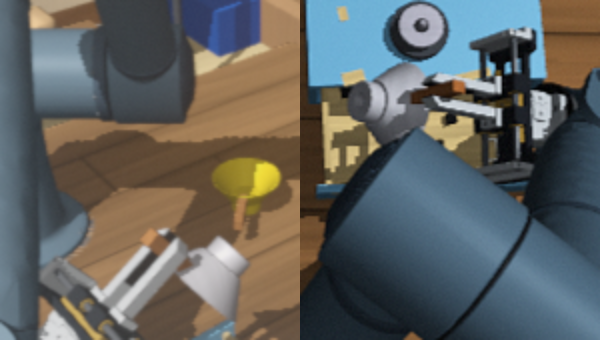

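The pan is past 120° and a black square shows on the drawer floor at about (450,118). I'll turn the pan upright again and count the squares.

```bash
python3 -m handwheel '0 1 0 0 0 0 1; 0 1 0 0 0 0 1; 0 0 0 0 0 0 1; 0 -1 0 0 0 0 1; 0 -1 0 0 0 0 1' | head -2
python3 -m handwheel '0 -1 0 0 0 0 1; 0 -1 0 0 0 0 1; 0 -1 0 0 0 0 1; 0 -1 0 0 0 0 1; 0 -1 0 0 0 0 1' | head -2
python3 -m handwheel '0 -1 0 0 0 0 1; 0 -1 0 0 0 0 1; 0 -1 0 0 0 0 1; 0 -1 0 0 0 0 1; 0 -1 0 0 0 0 1' | head -2
python3 -m handwheel '0 -1 0 0 0 0 1; 0 -1 0 0 0 0 1; 0 -1 0 0 0 0 1; 0 -1 0 0 0 0 1; 0 -1 0 0 0 0 1' | head -2
python3 -m handwheel '0 -1 0 0 0 0 1; 0 -1 0 0 0 0 1; 0 -1 0 0 0 0 1; 0 -1 0 0 0 0 1; 0 -1 0 0 0 0 1' | head -2
python3 -m handwheel '0 -1 0 0 0 0 1; 0 -1 0 0 0 0 1; 0 -1 0 0 0 0 1; 0 -1 0 0 0 0 1; 0 -1 0 0 0 0 1' | head -2
python3 -m handwheel '0 -1 0 0 0 0 1; 0 -1 0 0 0 0 1; 0 0 0 0 0 0 1; 0 0 0 0 0 0 1; 0 0 0 0 0 0 1' 
python3 - <<'E'
from h import *
s=sense();print(s['joint_positions'],s['torque'])
im,d=camera("scene"); im2,d2=camera("top"); np.savez("s6.npz",im=im,d=d,p=pts("scene",d),im2=im2,d2=d2,p2=pts("top",d2));save("s6.png",np.hstack([cv2.resize(im[150:330,140:300],None,fx=2.2,fy=2.2),cv2.resize(im2[80:260,270:430],None,fx=2.2,fy=2.2)]))
E
```

```text
t: 12.95
ee_pos: [0.5007, -0.0207, 0.2968]
t: 13.37
ee_pos: [0.5007, -0.0218, 0.2975]
t: 13.78
ee_pos: [0.5006, -0.022, 0.2976]
t: 14.2
ee_pos: [0.5005, -0.0222, 0.2978]
t: 14.62
ee_pos: [0.5005, -0.0222, 0.2982]
t: 15.03
ee_pos: [0.5005, -0.0221, 0.2986]
t: 15.45
ee_pos: [0.5006, -0.0216, 0.2976]
tool_rot: [[0.001, 1.0, 0.0], [1.0, -0.001, 0.001], [0.001, 0.0, -1.0]]
force: [0.1, 0.3, -2.0]
grip_width: 0.0139
[-1.54837661e+01 -9.46693350e+00  1.06152797e+02  5.04846119e-02
  8.33180280e+01 -1.54169698e+01] [ 0.06845479  0.05440245 -0.03515992]
```

View pics/s6.png

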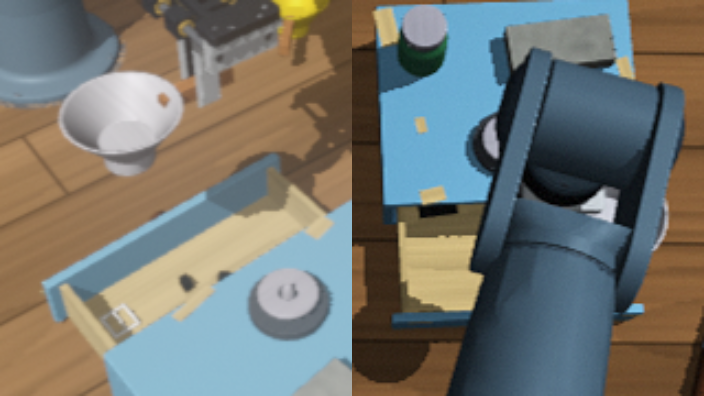

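The scene crop shows the pan level and empty, with two squares visible in the drawer at (187,282) and (225,277); the rest of the drawer is hidden behind the cabinet edge. I'll measure the held pan against the stand in the same view.

```bash
python3 - <<'E'
from h import *
s=sense(); t=s["ee_pos"]; z=np.load("s6.npz")
for a,b,c,n in(("im","d","p","scene"),("im2","d2","p2","top")):
    im,d,p=z[a],z[b],z[c]; hsv=cv2.cvtColor(im,cv2.COLOR_RGB2HSV)
    k=p[(d>0)&(hsv[...,1]<50)&(np.hypot(p[...,0]-.5,p[...,1]+.102)<.075)&(p[...,2]>.24)&(p[...,2]<.33)]
    if len(k)<30: print(n,len(k)); continue
    hi=k[k[:,2]>np.percentile(k[:,2],99)-.006]
    print(n,len(k),"z range",k[:,2].min(),k[:,2].max(),"rim",len(hi),cv2.minEnclosingCircle(hi[:,:2].astype(np.float32)*1000))
    for nm,msk in(("allxy",k),): print(nm,cv2.minEnclosingCircle(msk[:,:2].astype(np.float32)*1000))
    if n=="scene":
        # rim ellipse fit by plane: bin by azimuth, take top point in each
        c0=np.array([.5,-.105]); az=np.degrees(np.arctan2(*(k[:,:2]-c0).T[::-1]))//15
        top=np.array([k[az==i][k[az==i][:,2].argmax()] for i in np.unique(az)]); 
        A=np.c_[top[:,:2]-c0,np.ones(len(top))]; print("rim plane slopes,z",np.linalg.lstsq(A,top[:,2],rcond=None)[0],cv2.minEnclosingCircle(top[:,:2].astype(np.float32)*1000))
    q=p[(abs(p[...,2]-.126)<.005)&(np.hypot(p[...,0]-.638,p[...,1]+.024)<.045)&(d>0)]
    print("seat",len(q),cv2.minEnclosingCircle(q[:,:2].astype(np.float32)*1000))
    q=p[(abs(p[...,2]-.134)<.004)&(np.hypot(p[...,0]-.638,p[...,1]+.024)<.015)&(d>0)]
    print("pin",len(q),q.mean(0))
print("expect pan",t+s["tool_rot"]@[-.08,0,.0524])
E
```

```text
scene 1987 z range 0.2435833514874759 0.32991597164449615 rim 38 ((502.1869812011719, -32.12945556640625), 19.215076446533203)
allxy ((501.8711242675781, -93.22506713867188), 66.294189453125)
rim plane slopes,z [0.01775254 0.12373521 0.30850103] ((502.0360107421875, -93.18480682373047), 65.25394439697266)
seat 477 ((637.8141479492188, -26.46320152282715), 31.283239364624023)
pin 27 [ 0.63965312 -0.02753739  0.1334734 ]
top 150 z range 0.2656779269599605 0.30664389953143645 rim 44 ((486.52294921875, -146.36012268066406), 25.073408126831055)
allxy ((497.932373046875, -118.76874542236328), 40.85882568359375)
seat 91 ((637.5091552734375, -6.152707099914551), 24.380300521850586)
pin 0 [nan nan nan]
expect pan [ 0.50045039 -0.10192963  0.24489605]<stdin>:18: RuntimeWarning: Mean of empty slice.
  ret = um.true_divide(
```

```bash
python3 - <<'E'
from h import *
z=np.load("s6.npz"); im,d,p=z["im"],z["d"],z["p"]; hsv=cv2.cvtColor(im,cv2.COLOR_RGB2HSV)
k=p[(d>0)&(hsv[...,1]<50)&(np.hypot(p[...,0]-.5,p[...,1]+.105)<.062)&(p[...,2]>.24)&(p[...,2]<.32)]
c=np.array([.5,-.105]); r=np.hypot(*(k[:,:2]-c).T); az=np.degrees(np.arctan2(*(k[:,:2]-c).T[::-1]))//15
top=[]
for i in np.unique(az):
    e=k[az==i]; top.append(e[np.hypot(*(e[:,:2]-c).T).argmax()])
top=np.array(top)
top=top[top[:,2]>.29]
from scipy.optimize import least_squares
f=least_squares(lambda x:np.hypot(top[:,0]-x[0],top[:,1]-x[1])-.0545,[.5,-.105],loss="soft_l1",f_scale=.002)
print(len(top),"centre",f.x,"res",np.abs(f.fun).max(), "plane",np.linalg.lstsq(np.c_[top[:,:2]-f.x,np.ones(len(top))],top[:,2],rcond=None)[0])
E
```

```text
23 centre [ 0.50073057 -0.10495924] res 0.0025147286893880544 plane [ 0.02463487 -0.00381959  0.30414175]
```

```bash
python3 -m handwheel '0 0 0 .156 .276 0 1; 0 0 0 .156 .276 0 1; 0 0 0 .156 .276 0 1; 0 0 0 .156 .276 0 1; 0 0 0 .156 .276 0 1' | head -2
python3 -m handwheel '0 0 0 0 0 .2 1; 0 0 0 0 0 .25 1; 0 0 0 0 0 .25 1; 0 0 0 0 0 .2 1; 0 0 0 0 0 .07 1' | head -2
python3 -m handwheel '0 0 0 0 0 0 1; 0 0 0 0 0 0 1; 0 0 0 0 0 0 1;0 0 0 0 0 0 1; 0 0 0 0 0 0 1'
python3 - <<'E'
from h import *
s=sense(); print(s["ee_pos"]+s["tool_rot"]@[-.08,0,.0524],s["force"],s["torque"])
im,d=camera("scene"); im2,d2=camera("top"); hsv=cv2.cvtColor(im2,cv2.COLOR_RGB2HSV); save("s7.png",np.hstack([cv2.resize(im[180:340,180:340],None,fx=2.4,fy=2.4),cv2.resize(im2[100:260,270:430],None,fx=2.4,fy=2.4)])); np.savez("s7.npz",im=im,d=d,p=pts("scene",d))
E
```

```text
t: 15.97
ee_pos: [0.6402, 0.0565, 0.297]
t: 16.38
ee_pos: [0.6369, 0.0559, 0.1958]
t: 16.8
ee_pos: [0.6397, 0.0566, 0.2022]
tool_rot: [[0.001, 1.0, 0.003], [1.0, -0.001, -0.0], [-0.0, 0.003, -1.0]]
force: [0.4, -0.2, -1.8]
grip_width: 0.0137
[ 0.63974733 -0.02342657  0.1498002 ] [ 0.36385112 -0.22799476 -1.81746671] [ 0.06608625  0.04532824 -0.00580242]
```

View pics/s7.png

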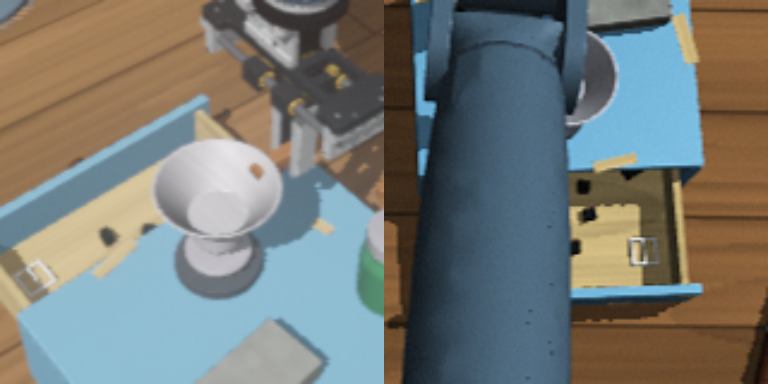

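The scene crop shows the pan empty and centred over the stand at (218,250). The top crop shows three squares in the drawer at (584,187), (588,215) and (575,247), with the arm hiding the rest. Now I'll lower it to contact.

```bash
cat > st.py <<'E'
from h import *
s=sense(); print(round(s["t"],2),"pan",(s["ee_pos"]+s["tool_rot"]@[-.08,0,.0524]).round(4),"F",s["force"].round(2),"T",s["torque"].round(3),"z",s["tool_rot"][:,2].round(3))
E
python3 -m handwheel '0 0 0 0 0 .03 1; 0 0 0 0 0 .03 1; 0 0 0 0 0 .03 1; 0 0 0 0 0 0 1; 0 0 0 0 0 0 1' >/dev/null; python3 st.py
python3 -m handwheel '0 0 0 0 0 .03 1; 0 0 0 0 0 0 1;0 0 0 0 0 0 1' >/dev/null; python3 st.py
python3 -m handwheel '0 0 0 0 0 .03 1; 0 0 0 0 0 0 1;0 0 0 0 0 0 1' >/dev/null; python3 st.py
```

```text
17.32 pan [ 0.6384 -0.0232  0.1384] F [-0.86 -0.34 -2.59] T [ 0.079  0.051 -0.032] z [-0.001  0.    -1.   ]
17.57 pan [ 0.6387 -0.0233  0.1359] F [ 0.03  0.32 -2.57] T [ 0.103  0.062 -0.047] z [-0.  0. -1.]
17.82 pan [ 0.6386 -0.0233  0.1328] F [ 0.61  1.05 -2.07] T [0.111 0.023 0.   ] z [-0.  0. -1.]
```

```bash
python3 -m handwheel '0 0 0 0 0 .03 1; 0 0 0 0 0 0 1;0 0 0 0 0 0 1' >/dev/null; python3 st.py
python3 -m handwheel '0 0 0 0 0 .03 1; 0 0 0 0 0 0 1;0 0 0 0 0 0 1' >/dev/null; python3 st.py
python3 -m handwheel '0 0 0 0 0 .02 1; 0 0 0 0 0 0 1;0 0 0 0 0 0 1' >/dev/null; python3 st.py
```

```text
18.07 pan [ 0.6386 -0.0233  0.1297] F [-0.52 -0.57 -2.46] T [ 0.074  0.088 -0.057] z [-0.001  0.    -1.   ]
18.32 pan [ 0.6389 -0.0233  0.127 ] F [ 0.24 -0.04 -2.29] T [ 0.082  0.039 -0.01 ] z [ 0. -0. -1.]
18.57 pan [ 0.6391 -0.0232  0.1257] F [-0.58  1.61  1.83] T [0.055 0.176 0.005] z [ 0.001 -0.    -1.   ]
```

There was no contact at pin height (0.138 m) and the seat was met at 0.126 m, so the socket dropped straight onto the pin. Pressing now.

```bash
python3 -m handwheel '0 0 0 0 0 .02 1; 0 0 0 0 0 0 1;0 0 0 0 0 0 1' >/dev/null; python3 st.py
python3 -m handwheel '0 0 0 0 0 .02 1; 0 0 0 0 0 0 1;0 0 0 0 0 0 1' >/dev/null; python3 st.py
python3 -m handwheel '0 0 0 0 0 .015 1; 0 0 0 0 0 0 1;0 0 0 0 0 0 1' >/dev/null; python3 st.py
```

```text
18.82 pan [ 0.6392 -0.0232  0.1235] F [-0.87  1.74  2.48] T [ 0.142  0.105 -0.055] z [ 0.001  0.    -1.   ]
19.07 pan [ 0.6391 -0.0231  0.1214] F [0.03 2.92 4.02] T [ 0.234  0.108 -0.061] z [ 0.001  0.    -1.   ]
19.32 pan [ 0.6391 -0.0231  0.1199] F [0.23 2.76 4.67] T [ 0.264  0.122 -0.03 ] z [ 0.001  0.    -1.   ]
```

```bash
python3 -m handwheel '0 0 0 0 0 .01 1; 0 0 0 0 0 0 1;0 0 0 0 0 0 1' >/dev/null; python3 st.py
python3 -m handwheel '0 0 0 0 0 .01 1; 0 0 0 0 0 0 1;0 0 0 0 0 0 1' >/dev/null; python3 st.py
python3 -m handwheel '0 0 0 0 0 .01 1; 0 0 0 0 0 0 1;0 0 0 0 0 0 1' >/dev/null; python3 st.py
```

```text
19.57 pan [ 0.6393 -0.0229  0.1195] F [-0.98  4.85  7.04] T [ 0.464  0.316 -0.114] z [ 0.001  0.001 -1.   ]
19.82 pan [ 0.6394 -0.0225  0.1188] F [-1.81  4.86  8.18] T [ 0.574  0.379 -0.122] z [ 0.001  0.001 -1.   ]
20.07 pan [ 0.6394 -0.0221  0.118 ] F [-1.85  5.98  9.6 ] T [ 0.761  0.446 -0.126] z [ 0.002  0.002 -1.   ]
```

```bash
python3 - <<'E'
from h import *
from scipy.optimize import least_squares
def fit(p,d,im,zr,c):
    hsv=cv2.cvtColor(im,cv2.COLOR_RGB2HSV)
    k=p[(d>0)&(hsv[...,1]<50)&(np.hypot(*(p[...,:2]-c).transpose(2,0,1))<.062)&(p[...,2]>zr-.06)&(p[...,2]<zr+.012)]
    az=np.degrees(np.arctan2(*(k[:,:2]-c).T[::-1]))//15
    top=np.array([(e:=k[az==i])[np.hypot(*(e[:,:2]-c).T).argmax()] for i in np.unique(az)]); top=top[top[:,2]>zr-.012]
    f=least_squares(lambda x:np.hypot(top[:,0]-x[0],top[:,1]-x[1])-.0545,c,loss="soft_l1",f_scale=.002)
    print(len(top),"centre",f.x.round(4),"plane",np.linalg.lstsq(np.c_[top[:,:2]-f.x,np.ones(len(top))],top[:,2],rcond=None)[0].round(4))
z=np.load("s7.npz"); fit(z["p"],z["d"],z["im"],.21,np.array([.6395,-.0265]))
im,d=camera("scene"); fit(pts("scene",d),d,im,.18,np.array([.6395,-.0265]))
save("s8.png",cv2.resize(im[200:330,190:370],None,fx=4,fy=4))
E
python3 st.py
```

```text
23 centre [ 0.6398 -0.0272] plane [ 0.0302 -0.012   0.2092]
23 centre [ 0.6388 -0.0252] plane [ 0.0292 -0.0375  0.1799]
20.12 pan [ 0.6394 -0.0221  0.118 ] F [-1.1   5.34 10.1 ] T [ 0.785  0.456 -0.111] z [ 0.002  0.002 -1.   ]
```

View pics/s8.png

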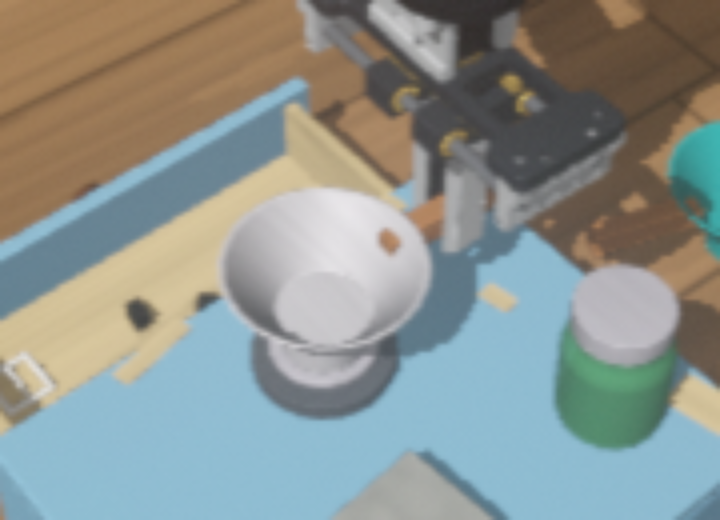

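The pan sits on the stand with its centre down at about 0.120 m, which is the stop height, but it leans about 1.5° towards the handle. I'll level it with a small tool pitch, so it stays pressed squarely.

```bash
python3 -m handwheel '0 .15 0 0 0 0 1; 0 0 0 0 0 0 1;0 0 0 0 0 0 1' >/dev/null; python3 st.py
python3 -m handwheel '0 .15 0 0 0 0 1; 0 0 0 0 0 0 1;0 0 0 0 0 0 1' >/dev/null; python3 st.py
```

```text
20.37 pan [ 0.6394 -0.0216  0.117 ] F [-2.3   5.54  9.49] T [ 0.717  0.435 -0.092] z [ 0.002  0.014 -1.   ]
20.62 pan [ 0.6394 -0.0211  0.116 ] F [-0.37  6.45  9.99] T [ 0.76   0.427 -0.075] z [ 0.002  0.026 -1.   ]
```

```bash
python3 -m handwheel '0 0 0 .015 0 0 1; 0 0 0 0 0 0 1;0 0 0 0 0 0 1' >/dev/null; python3 st.py
python3 -m handwheel '0 0 0 .015 0 0 1; 0 0 0 0 0 0 1;0 0 0 0 0 0 1' >/dev/null; python3 st.py
```

```text
20.87 pan [ 0.6393 -0.0207  0.1158] F [-0.55  1.54  7.15] T [ 0.044  0.315 -0.079] z [ 0.001  0.023 -1.   ]
21.12 pan [ 0.6391 -0.02    0.1151] F [-0.11 -1.09  4.76] T [-0.723  0.122 -0.065] z [ 0.001  0.022 -1.   ]
```

```bash
python3 -m handwheel '0 0 0 -.012 0 .01 1; 0 0 0 0 0 0 1;0 0 0 0 0 0 1' >/dev/null; python3 st.py
python3 -m handwheel '0 0 0 0 0 .01 1; 0 0 0 0 0 0 1;0 0 0 0 0 0 1' >/dev/null; python3 st.py
python3 - <<'E'
from h import *
from scipy.optimize import least_squares
im,d=camera("scene"); p=pts("scene",d); c=np.array([.6395,-.0265]); zr=.18
hsv=cv2.cvtColor(im,cv2.COLOR_RGB2HSV)
k=p[(d>0)&(hsv[...,1]<50)&(np.hypot(*(p[...,:2]-c).transpose(2,0,1))<.062)&(p[...,2]>zr-.06)&(p[...,2]<zr+.012)]
az=np.degrees(np.arctan2(*(k[:,:2]-c).T[::-1]))//15
top=np.array([(e:=k[az==i])[np.hypot(*(e[:,:2]-c).T).argmax()] for i in np.unique(az)]); top=top[top[:,2]>zr-.012]
f=least_squares(lambda x:np.hypot(top[:,0]-x[0],top[:,1]-x[1])-.0545,c,loss="soft_l1",f_scale=.002)
print(len(top),"centre",f.x.round(4),"plane",np.linalg.lstsq(np.c_[top[:,:2]-f.x,np.ones(len(top))],top[:,2],rcond=None)[0].round(4))
E
```

```text
21.37 pan [ 0.6392 -0.0197  0.1143] F [-0.59  1.59  6.51] T [ 0.051  0.223 -0.04 ] z [ 0.001  0.025 -1.   ]
21.62 pan [ 0.6393 -0.0192  0.1135] F [-1.18  3.43  7.98] T [ 0.342  0.226 -0.047] z [ 0.001  0.026 -1.   ]
24 centre [ 0.6393 -0.0226] plane [ 0.0242 -0.089   0.1808]
```

Pressing through the handle has tipped the pan about 4.6° towards it, so the handle has turned in the grip. I'll rotate the tool about the pan's foot to bring it level again.

```bash
cat > rim.py <<'E'
from h import *
from scipy.optimize import least_squares
im,d=camera("scene"); p=pts("scene",d); c=np.array([.6395,-.0265]); zr=.18
hsv=cv2.cvtColor(im,cv2.COLOR_RGB2HSV)
k=p[(d>0)&(hsv[...,1]<50)&(np.hypot(*(p[...,:2]-c).transpose(2,0,1))<.062)&(p[...,2]>zr-.06)&(p[...,2]<zr+.012)]
az=np.degrees(np.arctan2(*(k[:,:2]-c).T[::-1]))//15
top=np.array([(e:=k[az==i])[np.hypot(*(e[:,:2]-c).T).argmax()] for i in np.unique(az)]); top=top[top[:,2]>zr-.012]
f=least_squares(lambda x:np.hypot(top[:,0]-x[0],top[:,1]-x[1])-.0545,c,loss="soft_l1",f_scale=.002)
print("rim",f.x.round(4),"plane",np.linalg.lstsq(np.c_[top[:,:2]-f.x,np.ones(len(top))],top[:,2],rcond=None)[0].round(4))
E
python3 -m handwheel '0 .25 0 -.01 0 -.016 1; 0 .25 0 -.01 0 -.016 1; 0 0 0 0 0 0 1; 0 0 0 0 0 0 1;0 0 0 0 0 0 1' >/dev/null; python3 st.py; python3 rim.py
python3 -m handwheel '0 .25 0 -.01 0 -.016 1; 0 .25 0 -.01 0 -.016 1; 0 0 0 0 0 0 1; 0 0 0 0 0 0 1;0 0 0 0 0 0 1' >/dev/null; python3 st.py; python3 rim.py
```

```text
22.08 pan [ 0.6391 -0.0191  0.1129] F [-0.99  2.59  5.34] T [ 0.325  0.084 -0.035] z [ 0.001  0.066 -0.998]
rim [ 0.6391 -0.0255] plane [ 0.0178 -0.0417  0.1799]
22.55 pan [ 0.6389 -0.0191  0.1127] F [0.03 5.05 4.36] T [ 0.585 -0.027  0.033] z [ 0.     0.107 -0.994]
rim [ 0.6387 -0.0281] plane [ 0.0219 -0.0075  0.1799]
```

```bash
python3 -m handwheel '0 0 0 .01 0 .007 1; 0 0 0 0 0 0 1; 0 0 0 0 0 0 1;0 0 0 0 0 0 1' >/dev/null; python3 st.py; python3 rim.py
python3 -m handwheel '0 .05 0 0 0 .008 1; 0 0 0 0 0 0 1; 0 0 0 0 0 0 1;0 0 0 0 0 0 1' >/dev/null; python3 st.py; python3 rim.py
```

```text
22.93 pan [ 0.6388 -0.0186  0.1121] F [0.03 4.27 4.16] T [0.497 0.016 0.032] z [ 0.     0.105 -0.995]
rim [ 0.6388 -0.0274] plane [ 0.0229 -0.0189  0.1802]
23.32 pan [ 0.6388 -0.0183  0.1112] F [0.44 3.91 5.  ] T [0.508 0.043 0.05 ] z [ 0.     0.109 -0.994]
rim [ 0.6394 -0.0274] plane [ 0.0194 -0.011   0.1802]
```

```bash
python3 -m handwheel '0 .1 0 .005 0 .01 1; 0 0 0 0 0 0 1; 0 0 0 0 0 0 1;0 0 0 0 0 0 1' >/dev/null; python3 st.py; python3 rim.py
python3 -m handwheel '0 .1 0 .005 0 .01 1; 0 0 0 0 0 0 1; 0 0 0 0 0 0 1;0 0 0 0 0 0 1' >/dev/null; python3 st.py; python3 rim.py
python3 -m handwheel '0 .1 0 .005 0 .01 1; 0 0 0 0 0 0 1; 0 0 0 0 0 0 1;0 0 0 0 0 0 1' >/dev/null; python3 st.py; python3 rim.py
```

```text
23.7 pan [ 0.6389 -0.0175  0.11  ] F [-0.35  3.85  7.01] T [0.388 0.142 0.022] z [ 0.     0.116 -0.993]
rim [ 0.6389 -0.027 ] plane [ 0.02   -0.026   0.1801]
24.08 pan [ 0.6391 -0.0166  0.1087] F [-1.14  2.69  6.07] T [ 0.278  0.212 -0.028] z [ 0.001  0.124 -0.992]
rim [ 0.639 -0.026] plane [ 0.0234 -0.0412  0.1794]
24.47 pan [ 0.6391 -0.0155  0.1072] F [-0.76  2.07  7.04] T [ 0.317  0.182 -0.012] z [ 0.001  0.132 -0.991]
rim [ 0.6394 -0.0258] plane [ 0.0172 -0.0428  0.1806]
```

Tipping comes back at around 9 N because the handle turns in the pads at this lever arm. I'll unload it, let go with the pan still on the pin, and grip again nearer the bowl with the tool vertical.

```bash
python3 -m handwheel '0 0 0 .004 0 -.03 1; 0 0 0 .004 0 -.03 1; 0 0 0 .002 0 -.02 1; 0 0 0 0 0 0 1;0 0 0 0 0 0 1' >/dev/null; python3 st.py; python3 -c "
from h import *; print(sense()['ee_pos'])"; python3 rim.py
```

```text
24.93 pan [ 0.6382 -0.0156  0.1138] F [ 0.02 -0.87  0.56] T [-0.124  0.018  0.003] z [-0.001  0.131 -0.991]
[0.63837876 0.05683535 0.17627294]
rim [ 0.6386 -0.0253] plane [ 0.0169 -0.0705  0.1854]
```

```bash
python3 -m handwheel '0 0 0 0 0 0 .6; 0 0 0 0 0 0 .6; 0 0 0 0 0 0 .6; 0 0 0 0 0 0 .6;0 0 0 0 0 0 .6' | tail -1; python3 -m handwheel '0 -.8 0 0 0 0 .6; 0 -.8 0 0 0 0 .6; 0 0 0 0 0 0 .6; 0 0 0 0 0 0 .6;0 0 0 0 0 0 .6'; python3 st.py;  python3 rim.py
```

```text
grip_width: 0.0378
t: 25.82
ee_pos: [0.6388, 0.0571, 0.1769]
tool_rot: [[0.001, 1.0, -0.0], [1.0, -0.001, 0.005], [0.005, -0.0, -1.0]]
force: [0.7, 0.2, 0.3]
grip_width: 0.0376
25.82 pan [ 0.6387 -0.0227  0.1241] F [0.75 0.18 0.35] T [-0.051  0.04  -0.001] z [-0.     0.005 -1.   ]
rim [ 0.638  -0.0268] plane [ 0.0179 -0.0337  0.1854]
```

```bash
python3 -m handwheel '0 -.06 0 -.065 0 0 .6; 0 0 0 -.065 0 0 .6; 0 0 0 0 0 0 .6; 0 0 0 0 0 0 1;0 0 0 0 0 0 1' | head -5; python3 -m handwheel '0 0 0 0 0 0 1; 0 0 0 0 0 0 1; 0 0 0 0 0 0 1; 0 0 0 0 0 0 1;0 0 0 0 0 0 1' | tail -1; python3 -m handwheel '0 0 0 0 0 0 1; 0 0 0 0 0 0 1; 0 0 0 0 0 0 1'; python3 st.py;  python3 rim.py
```

```text
t: 26.28
ee_pos: [0.6389, 0.0438, 0.177]
tool_rot: [[0.002, 1.0, -0.0], [1.0, -0.002, -0.001], [-0.001, -0.0, -1.0]]
force: [-0.3, -0.7, -0.1]
grip_width: 0.0272
grip_width: 0.0136
t: 26.95
ee_pos: [0.6388, 0.0442, 0.177]
tool_rot: [[0.001, 1.0, -0.0], [1.0, -0.001, -0.001], [-0.001, -0.0, -1.0]]
force: [-1.2, 0.7, 0.4]
grip_width: 0.0141
26.95 pan [ 0.6387 -0.0358  0.1247] F [-1.22  0.73  0.42] T [ 0.     0.251 -0.01 ] z [-0.    -0.001 -1.   ]
rim [ 0.6382 -0.0262] plane [ 0.0171 -0.0157  0.1855]
```

```bash
python3 -m handwheel '0 .05 0 0 0 .02 1; 0 0 0 0 0 .02 1; 0 0 0 0 0 0 1; 0 0 0 0 0 0 1' | sed -n 2p; python3 st.py
python3 -m handwheel '0 .05 0 0 0 .02 1; 0 0 0 0 0 0 1; 0 0 0 0 0 0 1; 0 0 0 0 0 0 1' | sed -n 2p; python3 st.py;  python3 rim.py
python3 -m handwheel '0 .05 0 0 0 .005 1; 0 0 0 0 0 0 1; 0 0 0 0 0 0 1; 0 0 0 0 0 0 1' | sed -n 2p; python3 st.py;  python3 rim.py
```

```text
ee_pos: [0.6389, 0.0442, 0.1733]
27.33 pan [ 0.6389 -0.0356  0.1206] F [-2.07  1.53  2.73] T [-0.005  0.44  -0.071] z [ 0.     0.003 -1.   ]
ee_pos: [0.639, 0.0442, 0.1713]
27.67 pan [ 0.639  -0.0354  0.1184] F [-1.34  1.43  4.8 ] T [-0.025  0.485 -0.109] z [ 0.     0.007 -1.   ]
rim [ 0.6387 -0.0263] plane [ 0.014  -0.0149  0.1803]
ee_pos: [0.6391, 0.0442, 0.171]
28.05 pan [ 0.639  -0.0352  0.1177] F [-2.13  1.44  5.89] T [-0.062  0.46  -0.119] z [ 0.001  0.011 -1.   ]
rim [ 0.6386 -0.0261] plane [ 0.0287 -0.0079  0.1802]
```

```bash
python3 -m handwheel '0 .05 0 0 -.005 .006 1; 0 0 0 0 0 0 1; 0 0 0 0 0 0 1; 0 0 0 0 0 0 1' | sed -n 2p; python3 st.py
python3 -m handwheel '0 .05 0 0 0 .006 1; 0 0 0 0 0 0 1; 0 0 0 0 0 0 1; 0 0 0 0 0 0 1' | sed -n 2p; python3 st.py;  python3 rim.py
```

```text
ee_pos: [0.639, 0.0443, 0.1708]
28.43 pan [ 0.639  -0.0349  0.1172] F [-1.81  1.89  6.51] T [ 0.038  0.381 -0.136] z [ 0.002  0.016 -1.   ]
ee_pos: [0.639, 0.0444, 0.1706]
28.77 pan [ 0.6391 -0.0345  0.1166] F [-1.46  1.35  7.88] T [ 0.124  0.471 -0.137] z [ 0.002  0.02  -1.   ]
rim [ 0.6385 -0.0259] plane [ 0.0154 -0.0454  0.1792]
```

```bash
for i in 1 2 3 4; do python3 rim.py; done; python3 st.py; python3 - <<'E'
from h import *
im,d=camera("scene"); im2,_=camera("top"); save("s9.png",np.hstack([cv2.resize(im[180:340,200:360],None,fx=2.4,fy=2.4),cv2.resize(im2[100:260,270:430],None,fx=2.4,fy=2.4)]))
E
```

```text
rim [ 0.6388 -0.026 ] plane [ 0.0281 -0.0187  0.1802]
rim [ 0.6389 -0.0259] plane [ 0.023  -0.001   0.1808]
rim [ 0.6389 -0.0259] plane [ 0.048  -0.0301  0.1801]
rim [ 0.6389 -0.0262] plane [ 0.0158 -0.0133  0.1797]
29.02 pan [ 0.6391 -0.0345  0.1166] F [-2.07  1.74  7.11] T [ 0.137  0.528 -0.084] z [ 0.002  0.02  -1.   ]
```

View pics/s9.png

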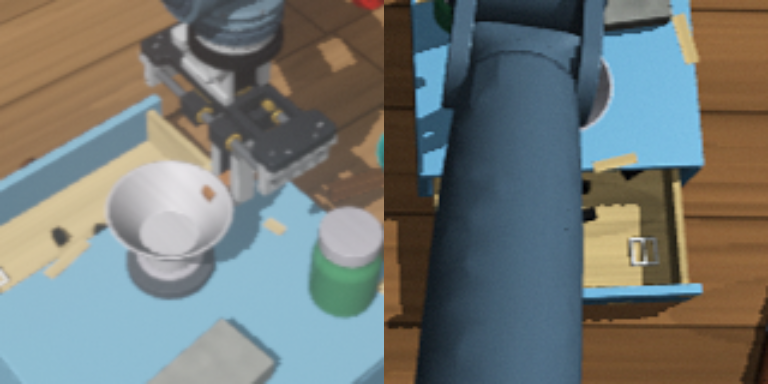

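```bash
python3 -m handwheel '0 0 0 0 0 .003 1; 0 0 0 0 0 0 1; 0 0 0 0 0 0 1; 0 0 0 0 0 0 1; 0 0 0 0 0 0 1' | sed -n 2p; python3 st.py; python3 - <<'E'
from h import *
im,_=camera("top"); w,_=camera("wrist"); a=np.load("top0.npz")["im"]; b=np.load("t3.npz")["im"]; c=np.load("s6.npz")["im2"]
z=lambda i:cv2.resize(i[160:230,280:410],None,fx=3,fy=3)
save("s10.png",np.vstack([np.hstack([z(a),z(im)]),np.hstack([z(c),cv2.resize(w,(390,210))])]))
E
```

```text
ee_pos: [0.6391, 0.0445, 0.1705]
29.53 pan [ 0.6391 -0.0345  0.1165] F [-2.41  2.78  9.65] T [ 0.135  0.54  -0.121] z [ 0.002  0.02  -1.   ]
```

View pics/s10.png

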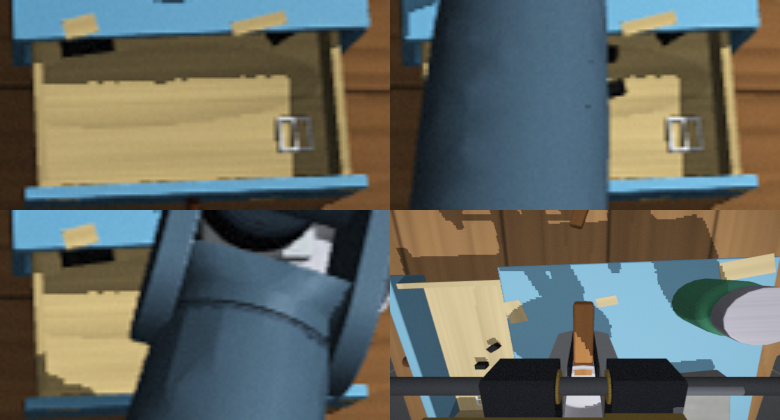

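```bash
python3 - <<'E'
from h import *
for n in("wrist","top","scene"):
    im,d=camera(n); p=pts(n,d); 
    m=((im.max(2)<60)&(d>0)&(p[...,0]>.43)&(p[...,0]<.575)&(abs(p[...,1]+.04)<.14)&(p[...,2]>.015)&(p[...,2]<.045)).astype(np.uint8)
    k,l,s,c=cv2.connectedComponentsWithStats(m)
    for i in range(1,k):
        if s[i,4]>5: print(n,s[i,4],c[i].round(),np.median(p[l==i],0).round(3),np.ptp(p[l==i],0).round(3))
z=np.load("s7.npz"); im,d,p=z["im"],z["d"],z["p"]
m=(im.max(2)<60)&(d>0)&(np.hypot(p[...,0]-.64,p[...,1]+.027)<.05)&(p[...,2]>.16)
print("dark in pan",m.sum())
E
python3 st.py
```

```text
wrist 205 [149. 275.] [ 0.52  -0.021  0.029] [0.016 0.015 0.015]
wrist 247 [131. 310.] [ 0.498 -0.058  0.029] [0.015 0.01  0.015]
top 15 [354. 178.] [ 0.568 -0.075  0.025] [0.013 0.008 0.013]
top 84 [389. 196.] [ 0.514 -0.171  0.036] [0.121 0.007 0.022]
top 26 [355. 189.] [ 0.534 -0.077  0.026] [0.016 0.012 0.014]
top 37 [378. 225.] [ 0.432 -0.139  0.028] [0.005 0.079 0.027]
dark in pan 41
29.78 pan [ 0.6391 -0.0344  0.1165] F [-2.67  2.53  8.36] T [ 0.199  0.572 -0.097] z [ 0.002  0.02  -1.   ]
```

All four squares are accounted for in the drawer: two seen by the wrist camera and two others by the top camera, at distinct positions. The pan is upright and pressed against the stop, so I'm handing in.

```bash
python3 -c "
from cell import finish_job; print(finish_job())"; python3 st.py
```

```text
the job is handed in; nothing more can be done
None
the job is handed in; nothing more can be done
```

I tipped the four squares into the drawer, turned the pan upright and set it on the stand. I handed in at about 30 s, still holding it pressed down. No verdict was reported.

**Pour:** I tipped the pan to about 130° over the drawer. I then found four dark blobs at separate places in the drawer, two from the wrist camera and two from the top camera; no single view showed all four. One lies right at the cabinet front. A mask for dark pixels near the pan returned 41; I took these to be the gripper and did not follow it up.

**Placing:** No search was needed. The pan passed pin height (0.138 m) without contact and met the seat at 0.126 m.

**Pressing:** My first press tipped the pan about 4.6° towards its handle, because the handle turned in the grip. I let go with the pan on the pin, gripped again about 12 mm nearer the bowl and pressed again.

**Last checks:**
- **Force:** The tool read about 8–9 N upward, so with the pan's weight the seat pushes back with about 10–11 N; the spring gives 7 N at its stop.
- **Stop:** The tool went down 6.5 mm, stiffening sharply at the end. The camera showed the rim only about 5.3 mm lower (noisy by about half a millimetre), so the two disagree slightly. I trusted the force and the stiffening.
- **Level:** Repeated tilt readings scattered from about 0 to 2.5° towards the handle, about as wide as their noise.
- **Bystanders:** The jar, whetstone and rasp were not touched in any move I made. I did not measure their positions afterwards.

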